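Load two dip pots into the caddy pockets and fold the bail over them

ROBOT

A 6-joint arm with a two-finger parallel gripper is mounted at the origin on a cart in front of the work surface, level with it; the furniture and walls round the work are solid. World frame = base frame: x ahead of the robot, y to its left, z up, the work surface at z = 0. Lengths are in m, angles in degrees, forces in N, time in s.
With the tool pointing down it reaches from about 0.35 to 0.875 m from the base axis. Payload 4.2 kg.
Tool frame: the origin (TCP) lies between the finger pads; the fingertips stand 25 mm ahead of it and the grasp point (between the pads) lies 6 mm ahead of it (r.tips_ahead is the distance from the TCP to the fingertips, in m); z points along the fingers, y is the direction in which the jaws open and shut (so a half turn about z gives the same grasp; the last joint's range is limited). The gripper opens to 87 mm and grips with 3 to 60 N. Pads are 19 mm wide; open, the fingers measure 117 mm over their backs; the gripper's body (75 mm by 190 mm) begins 51 mm behind the grasp point.
Start: joints at [87.525, 22.042, 0.453, 0, -68.411, -14.817], TCP at [0.186, 0.597, 0.248] pointing down, gripper open.
Joint ranges: [-179.83, 179.83], [-69.29, 118.12], [-61.27, 80.66], [-181.25, 117.63], [-171.15, -9.14], [-177.46, 177.46]. Speed limits (degrees/s): [159.86, 159.86, 180, 180, 180, 180].

INTERFACE

Orientations are given as a 3x3 rotation matrix whose columns are the frame's x, y, z axes.
In Python, from station import r, vision, finish_job gives the robot as it stands.
- The arm moves only by the shell command python3 -m jog 'ROWS'. ROWS is a JSON object of lists of equal length, an entry for each row: "rot": the turn, a rotation vector about the world's x, y, z in degrees, a list of three; "delta_pos": the shift along the world's x, y, z in mm, a list of three; "grip": the opening in per cent of the stroke, from 0 (shut) to 100 (fully open). A call has 1 to 10 rows; each row shifts and turns the commanded pose from where the row before left it; what a row does not reach is not made up. A row lasts 1/12 s, in which the tool goes at most 41.7 mm and 7.16 degrees, less where a joint would pass 70% of its speed; a pose out of reach is approached as far as the arm can. A call with a gripper value outside its range is refused whole. The fingers move at their own pace and stop on an object; the grip force is fixed at half the most. Time passes only in rows, so rows that do not move let the fingers close. It gives the time, the measured TCP pose, the force and the opening at its end, in the units of the state.
- r.sense(): the state, without advancing time (a new reading comes with each control period).
- vision.capture(name): name is "scene" or "side" or "wrist"; returns a dict with "frame" (384x512x3 uint8, red, green, blue), "K" (3x3 intrinsics, pixels), "xyz" and "orientation" of the camera in the world. Camera axes: x right, y up, looking along -z (the intrinsics and any distortion apply to the point x, -y, -z); pixel columns grow to the right and rows downward; lengths in m; the calibration is good to about 2 mm. A picture is of the moment at which its call begins. There is no depth.
- finish_job(): hands the job in, once; it reports no verdict.
The state is a dict: "time_s": time; "joints": joint angles; "joint_velocities": joint speeds; "effort": joint torques, N m; "tcp_pos": TCP position; "ee_rot": TCP orientation; "wrist_force": force on the tool from outside, world axes, zero at the start; "moment": the same for the moment, N m; "gripper_width": opening from 0.0 (shut) to 1.0 (fully open).
Only numpy, scipy, OpenCV 4.12 (cv2) and the standard library are available. Lean on these libraries where they do the work, as an engineer would, in place of code of your own. Each camera call takes 0.05 s, during which the arm holds its last target. There are 200 camera calls.

TASK

Load the wooden caddy for service: slide the two small white dip pots along the board, one at a time and without picking them up or tipping them over, until each has dropped into a pocket of its own and stands flat on its floor. Then fold the wire bail all the way down over the pots so that it holds them in. Leave the pepper shaker, the white tub and the squeeze bottle where they stand.

Things in the scene. Friction and masses are not known exactly. Their poses are not given: they have to be found in the camera images.
- caddy: Fixed wooden board, 170 (x) x 150 (y) x 24 mm high, with two round blind pockets of 58 mm diameter, 9 mm deep (floor 15 mm above the origin), and a folding wire bail at its +x edge. Origin: centre of the underside; x points from the bare end, where the pots stand at first, to the end with the pockets and the bail; y to the left of that; z up.
- pocket_left (a point): Centre of the floor of the left pocket: 35 mm along x and 34 mm along +y of the caddy, 15 mm above its underside (9 mm below the board's top). Axes as the caddy.
- pocket_right (a point): Centre of the floor of the right pocket: 35 mm along x and 34 mm along -y of the caddy, 15 mm above its underside. Axes as the caddy.
- pot_left: Loose white ceramic dip pot, the one that starts on the left (+y) side: round, 47 mm outer diameter, 26 mm high, wall 4 mm, upright sides (base narrowed to 42 mm in the lowest 5 mm), 70 g. Origin: centre of its underside; z is the pot's axis, up. The pots are alike; either may go into either pocket. In a pocket it stands 17 mm proud of the board.
- pot_right: The other, equal dip pot, which starts on the right (-y) side. Origin: centre of its underside; z is the pot's axis.
- bail (a joint): Angle of the wire bail, rad. 0: stands up and leans 0.30 rad back, away from the pockets; 0.30: upright; 1.87: folded fully down (level), its cross bar over the middle of both pockets and 3 mm (its grip 1 mm) clear of a seated pot's rim. The hinge is stiff enough to stay where it is left; about 1 N at the bar moves it.
- bail_grip (a point): Middle of the bail's cross bar, on the axis of its dark wooden grip (10 mm diameter, 26 mm long along the caddy's y). The bar is 5 mm wire, 132 mm long, 42 mm from the hinge axis.
- bail_axle (a point): Middle of the bail's hinge axis, which runs along the caddy's y: 77 mm along x from the caddy's origin, 47 mm above its underside. Axes as the caddy.
- shaker: Bystander: glass pepper shaker with a steel cap, 44 mm diameter, 90 mm high. Origin: centre of its underside.
- tub: Bystander: white open round tub, 77 mm diameter, 40 mm high. Origin: centre of its underside.
- bottle: Bystander: cream-coloured squeeze bottle with a red nozzle, 52 mm diameter, 172 mm high. Origin: centre of its underside.
Not all that is in view belongs to the job. Leave any pink look-alike of the pot_left alone.

How it is judged:
By the outcome, as a careful person would: the job done as asked, in the order asked, and still so for the second after the job is handed in, with the robot touching nothing.
It also fails if it takes over 67 s, if anything falls off the work surface, if the arm or the gripper's body presses on something with over 40 N, if the wrist force passes 120 N, or if a joint passes its speed limit or range.

## Working session

There is one attempt and no reset: what is moved stays moved. The work goes in short steps, Python scripts to look and compute and a shell command to move; the robot and the scene stay as the last step left them, time stands still between calls to the robot, and variables do not carry over. Pictures are saved under pics/ and viewed, about 8 in all and at most 12, crops included, and the job is handed in when it is done.

```bash
mkdir -p pics; ls; cat > h.py <<'E'
from station import r, vision
import numpy as np, cv2
def cap(name,out=None):
    c=vision.capture(name)
    if out: cv2.imwrite('pics/'+out,c['frame'][:,:,::-1])
    return c
def ray(c,u,v):
    K=np.array(c['K']);d=np.array([(u-K[0,2])/K[0,0],-(v-K[1,2])/K[1,1],-1.])
    return np.array(c['xyz']),np.array(c['orientation'])@d
def onz(c,u,v,z):
    o,d=ray(c,u,v);return o+d*(z-o[2])/d[2]
def proj(c,p):
    q=np.array(c['orientation']).T@(np.array(p)-np.array(c['xyz']));q=q*[1,-1,-1]
    k=np.array(c['K'])@q;return k[:2]/k[2]
E
python3 - <<'E'
from h import *
a=cap('scene','s0.png');b=cap('side','d0.png')
cv2.imwrite('pics/both.png',cv2.resize(np.vstack([a['frame'],b['frame']])[:,:,::-1],None,fx=.78,fy=.78))
for c in(a,b):print(c.keys(),np.round(c['K'],1),np.round(c['xyz'],3),np.round(c['orientation'],3))
print(r.sense()['ee_rot'],r.sense()['time_s'])
E
```

```text
pics
dict_keys(['frame', 'K', 'xyz', 'orientation']) [[371.9   0.  246.9]
 [  0.  371.9 188.5]
 [  0.    0.    1. ]] [-0.046  0.059  0.722] [[ 0.52   0.636 -0.57 ]
 [-0.854  0.387 -0.347]
 [ 0.     0.667  0.745]]
dict_keys(['frame', 'K', 'xyz', 'orientation']) [[465.    0.  258.5]
 [  0.  465.  197.8]
 [  0.    0.    1. ]] [-0.018 -0.606  0.924] [[ 0.911  0.25  -0.329]
 [-0.413  0.57  -0.71 ]
 [ 0.01   0.782  0.623]]
[[ 9.54762744e-01 -2.97368267e-01 -4.65248833e-04]
 [-2.97368608e-01 -9.54760891e-01 -1.88487721e-03]
 [ 1.16301280e-04  1.93796094e-03 -9.99998115e-01]] 0.1
```

View pics/both.png

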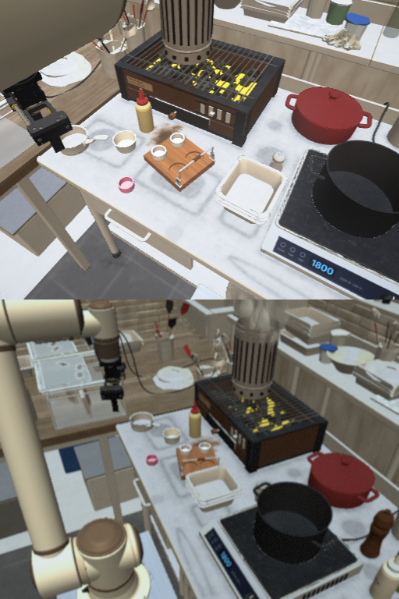

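The scene view shows the caddy near (231,205) full-res, with two white pots on its upper-left (bare) end at about (201,195) and (230,177). The pink look-alike is at (161,237), the tub at (160,178), the bottle at (187,145) and a white tray at (320,240). I'll confirm with an enlarged crop.

```bash
python3 - <<'E'
from h import *
a=cv2.imread('pics/s0.png')[160:260,140:290];b=cv2.imread('pics/d0.png')[160:260,180:330]
cv2.imwrite('pics/c1.png',np.vstack([cv2.resize(a,None,fx=5,fy=5,interpolation=cv2.INTER_CUBIC)[:500]]))
E
```

```text
(no output)
```

View pics/c1.png

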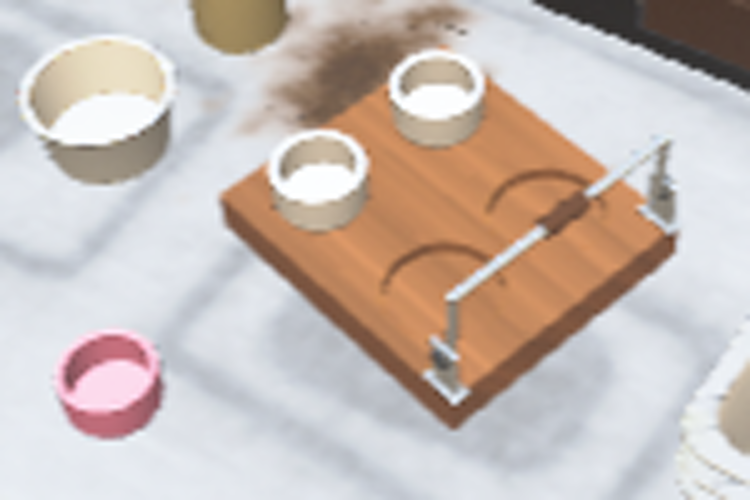

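The two white pots stand on the wooden board at crop (318,162) and (437,80), matching the description. The pink one at (108,370) is off the board and is the look-alike. The pockets are visible as arcs, and the bail is up at the lower-right end. Computing poses now.

```bash
python3 - <<'E'
from h import *
c=cap('scene')
f=lambda u,v,z:onz(c,140+u/5-.4,160+v/5-.4,z)
L=f(222,202,.024);F=f(455,408,.024);R=f(675,240,.024)
for n,p in dict(L=L,F=F,R=R,potR=f(318,162,.05),potL=f(437,80,.05),pink=f(108,362,.026),tub=f(97,90,.04)).items():print(n,p.round(4))
print(np.linalg.norm(F-L),np.linalg.norm(R-F))
ax=np.degrees(np.arctan2(*(F-L)[1::-1]));ay=np.degrees(np.arctan2(*(R-F)[1::-1]))
# L=(-85,-75) F=(85,-75) R=(85,75)
P=np.array([[-.085,-.075],[.085,-.075],[.085,.075]]);Q=np.array([L,F,R])[:,:2]
z=(P-P.mean(0))@[1,1j];w=(Q-Q.mean(0))@[1,1j];th=np.angle(np.vdot(z,w))
Rm=np.array([[np.cos(th),-np.sin(th)],[np.sin(th),np.cos(th)]]);t=Q.mean(0)-Rm@P.mean(0)
print(ax,ay,np.degrees(th),t, (Q-(P@Rm.T+t)).round(4).tolist())
for p in((.035,.034),(.035,-.034),(.077,0)):print(p,(Rm@p+t).round(4))
for p in(f(318,162,.05),f(437,80,.05)):print('pot in caddy',(Rm.T@(p[:2]-t)).round(4))
print(r.sense()['time_s'])
E
```

```text
L [0.3754 0.4954 0.024 ]
F [0.3338 0.3323 0.024 ]
R [0.4698 0.2942 0.024 ]
potR [0.4037 0.4551 0.05  ]
potL [0.4791 0.4363 0.05  ]
pink [0.2716 0.4799 0.026 ]
tub [0.3918 0.5849 0.04  ]
0.16835203194444162 0.14119826418057652
-104.31178715998355 -15.635324472728854 -105.58970078016493 [0.42469335 0.39451498] [[0.0001, -0.0012], [0.0042, -0.0005], [-0.0043, 0.0017]]
(0.035, 0.034) [0.448  0.3517]
(0.035, -0.034) [0.3825 0.3699]
(0.077, 0) [0.404  0.3203]
pot in caddy [-0.0527 -0.0365]
pot in caddy [-0.0549  0.0412]
0.15
```

```bash
python3 -m jog '{"rot":[[0,0,-7],[0,0,-7],[0,0,-7],[0,0,-7],[0,0,-7],[0,0,-7],[0,0,-7],[0,0,-7],[0,0,-7],[0,0,-7]],"delta_pos":[[25,-15,2],[25,-15,2],[25,-15,2],[25,-15,2],[25,-15,2],[25,-15,2],[25,-15,2],[25,-15,2],[25,-15,2],[25,-15,2]],"grip":[29,29,29,29,29,29,29,29,29,29]}'
python3 -m jog '{"rot":[[0,0,-6],[0,0,-6],[0,0,-5],[0,0,0],[0,0,0]],"delta_pos":[[0,0,0],[0,0,0],[0,0,0],[0,0,0],[0,0,0]],"grip":[29,29,29,29,29]}'
python3 - <<'E'
from h import *
c=cap('wrist','w1.png');cv2.imwrite('pics/w1b.png',cv2.resize(c['frame'][:,:,::-1],None,fx=1.5,fy=1.5))
np.savez('w1.npz',**c);print(np.round(c['xyz'],3),np.round(c['orientation'],3),r.sense()['joints'],r.sense()['ee_rot'])
E
```

```text
time_s: 0.98
tcp_pos: [0.4367, 0.4457, 0.2673]
ee_rot: [[0.041, -0.999, -0.001], [-0.999, -0.041, -0.001], [0.001, 0.001, -1.0]]
wrist_force: [-0.3, 0.9, 0.4]
gripper_width: 0.341
time_s: 1.4
tcp_pos: [0.4357, 0.4466, 0.2672]
ee_rot: [[-0.245, -0.97, -0.0], [-0.97, 0.245, -0.001], [0.001, 0.0, -1.0]]
wrist_force: [-0.1, -0.5, 0.2]
gripper_width: 0.294
[0.416 0.369 0.404] [[-0.97  -0.234 -0.07 ]
 [ 0.244 -0.929 -0.279]
 [ 0.    -0.287  0.958]] [ 6.05578055e+01  2.12556821e+01  2.11631568e+00 -7.40217911e-03
 -7.08873161e+01 -7.47185627e+01] [[-2.44684313e-01 -9.69602741e-01 -3.35215826e-04]
 [-9.69602709e-01  2.44684425e-01 -3.45548150e-04]
 [ 4.17066525e-04  2.40475961e-04 -9.99999884e-01]]
```

View pics/w1b.png

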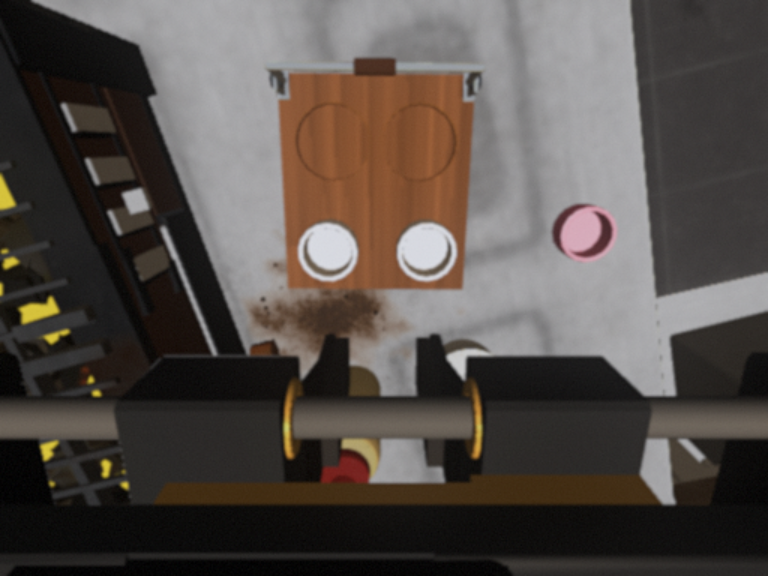

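The wrist view shows the caddy squarely aligned. Rims of the two white pots are at (328,251) and (427,250) in the 1.5x image, the pockets are at (332,141) and (420,142), and the pink pot is at (585,232), off the board. The red bottle nozzle is below and behind the fingers.

```bash
python3 - <<'E'
from h import *
c=dict(np.load('w1.npz'))
f=lambda u,v,z:onz(c,u/1.5-.2,v/1.5-.2,z)
s=dict(pocL=f(332,141,.024),pocR=f(420,142,.024),c1=f(289,289,.024),c2=f(463,289,.024),potL=f(328,251,.05),potR=f(427,250,.05),pink=f(585,232,.026),bar=f(375,66,.087))
for k,v in s.items():print(k,v.round(4))
d=s['pocL']-s['pocR'];e=s['c1']-s['c2'];m=(s['pocL']+s['pocR'])/2
print(np.linalg.norm(d),np.linalg.norm(e),[np.degrees(np.arctan2(q[1],q[0]))-90 for q in(d,e)])
th=np.radians(-104.9);ex=np.array([np.cos(th),np.sin(th)]);ey=np.array([-ex[1],ex[0]])
t=m[:2]-.035*ex
for k,v in s.items():print(k,((v[:2]-t)@ex).round(4),((v[:2]-t)@ey).round(4))
a=cap('scene');im=a['frame']
# bottle: bottom from crop (240,52), nozzle
b=onz(a,187.6,168.5,0);print('bottle front base',b,(b[:2]-t)@ex,(b[:2]-t)@ey,'t',t, 'tcp',(r.sense()['tcp_pos'][:2]-t)@ex,(r.sense()['tcp_pos'][:2]-t)@ey)
E
```

```text
pocL [0.4533 0.3565 0.024 ]
pocR [0.3867 0.3741 0.024 ]
c1 [0.5224 0.4642 0.024 ]
c2 [0.3776 0.5008 0.024 ]
potL [0.4763 0.4355 0.05  ]
potR [0.4012 0.4536 0.05  ]
pink [0.2708 0.4764 0.026 ]
bar [0.4087 0.3221 0.087 ]
0.06892527739533011 0.14932794196242982 [np.float64(-104.76900347572955), np.float64(-104.15581240178736)]
pocL 0.0349 0.0345
pocR 0.0351 -0.0345
c1 -0.0869 0.0736
c2 -0.085 -0.0758
potL -0.0473 0.0364
potR -0.0455 -0.0408
pink -0.034 -0.1727
bar 0.0797 0.0002
bottle front base [4.84688634e-01 5.71372532e-01 1.11022302e-16] -0.18077243463341514 0.009545519228461552 t [0.42898155 0.39913284] tcp -0.047745561453023604 -0.00587696710008984
```

```bash
python3 - <<'E'
from h import *
a=cap('scene','s1.png');b=cap('side','d1.png');np.savez('s1.npz',**a);np.savez('d1.npz',**b)
A=cv2.resize(a['frame'][60:200,140:370,::-1],None,fx=3,fy=3,interpolation=cv2.INTER_CUBIC)
cv2.imwrite('pics/c2.png',A)
E
```

```text
(no output)
```

View pics/c2.png

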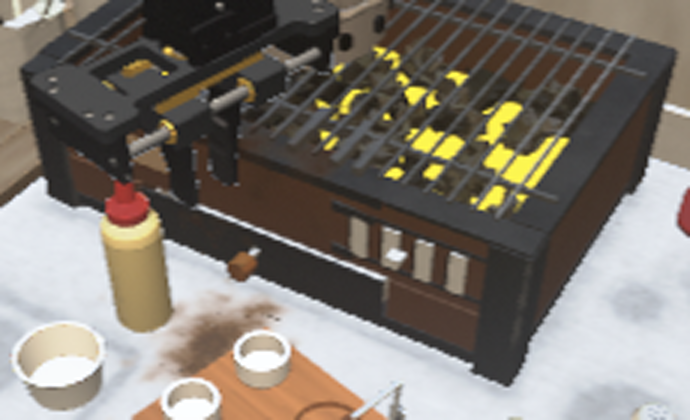

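The crop shows the grill's front face close to the caddy's left side, from (60,207) to (510,383), with a wooden knob sticking out at (242,265). I'm computing clearances for the 190 mm wide body.

```bash
python3 - <<'E'
from h import *
c=dict(np.load('s1.npz'))
t=np.array([.429,.399]);th=np.radians(-104.4);ex=np.array([np.cos(th),np.sin(th)]);ey=np.array([-ex[1],ex[0]])
f=lambda u,v,z:onz(c,140+u/3-.33,60+v/3-.33,z)
for n,u,v,z in[('gl',60,207,0),('gr',510,383,0),('panel',385,322,.02),('panelL',150,205,.06),('knob',235,265,.06),('knob',235,265,.08)]:
  p=f(u,v,z);print(n,p.round(3),((p[:2]-t)@ex).round(3),((p[:2]-t)@ey).round(3))
# grill height: top of right corner (520,232)
g=f(510,383,0)
for h in(.1,.12,.14,.16,.18):print(h,(proj(c,g+[0,0,h])-[140,60])*3)
E
```

```text
gl [0.577 0.748 0.   ] -0.375 0.057
gr [0.595 0.256 0.   ] 0.097 0.196
panel [0.586 0.377 0.02 ] -0.018 0.158
panelL [0.571 0.621 0.06 ] -0.251 0.082
knob [0.544 0.507 0.06 ] -0.133 0.084
knob [0.526 0.493 0.08 ] -0.115 0.07
0.1 [524.64405972 298.78343724]
0.12 [528.08755192 280.45230483]
0.14 [531.64929119 261.49169429]
0.16 [535.33547474 241.86861545]
0.18 [539.1527405  221.54773183]
```

```bash
python3 -m jog '{"rot":[[0,0,0],[0,0,0],[0,0,0],[0,0,0],[0,0,0],[0,0,0],[0,0,0],[0,0,0],[0,0,0]],"delta_pos":[[-12,21,0],[-13,22,0],[0,0,-35],[0,0,-35],[0,0,-35],[0,0,-35],[0,0,-35],[0,0,-36],[0,0,0]],"grip":[29,29,29,29,29,29,29,29,29]}'
python3 -m jog '{"rot":[[0,0,0],[0,0,0],[0,0,0],[0,0,0],[0,0,0],[0,0,0],[0,0,0],[0,0,0],[0,0,0],[0,0,0]],"delta_pos":[[-1,-4,0],[-1,-4,0],[-1,-4,0],[-0.7,-4,0],[-0.7,-4,0],[-0.7,-4,0],[-0.7,-4,0],[-0.7,-4,0],[-0.7,-4,0],[0,0,0]],"grip":[29,29,29,29,29,29,29,29,29,29]}'
python3 - <<'E'
from h import *
c=cap('wrist','w2.png');np.savez('w2.npz',**c)
E
```

```text
time_s: 2.35
tcp_pos: [0.4097, 0.4886, 0.052]
ee_rot: [[-0.246, -0.969, -0.003], [-0.969, 0.246, -0.006], [0.006, 0.001, -1.0]]
wrist_force: [-0.8, -0.9, -0.4]
gripper_width: 0.293
time_s: 3.18
tcp_pos: [0.4033, 0.4527, 0.0565]
ee_rot: [[-0.247, -0.969, -0.001], [-0.969, 0.247, -0.001], [0.001, 0.0, -1.0]]
wrist_force: [0.1, -1.1, -0.3]
gripper_width: 0.294
```

View pics/w2.png

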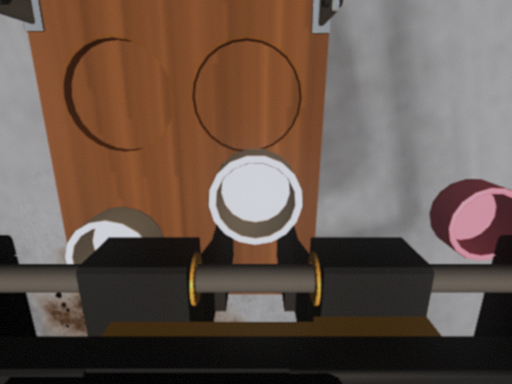

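Pot R is nested in the V of the fingers, rim centre at (255,197). The right pocket's rim is at (247,95).

```bash
python3 - <<'E'
from h import *
c=dict(np.load('w2.npz'))
p=onz(c,255,197,.05);q=onz(c,247,95,.024);q2=onz(c,120,95,.024)
print(p.round(4),q.round(4),q2.round(4),((q-p)*1e3).round(1),np.degrees(np.arctan2(*(q2-q)[1::-1])))
E
```

```text
[0.3948 0.4208 0.05  ] [0.387  0.3735 0.024 ] [0.4515 0.3571 0.024 ] [ -7.7 -47.3 -26. ] -14.300903043433909
```

```bash
python3 -m jog '{"rot":[[0,0,0],[0,0,0],[0,0,0],[0,0,0],[0,0,0],[0,0,0],[0,0,0],[0,0,0],[0,0,0],[0,0,0]],"delta_pos":[[-0.7,-4,0],[-0.7,-4,0],[-0.7,-4,0],[-0.7,-4,0],[-0.7,-4,0],[-0.7,-4,0],[-0.7,-4,0],[-0.7,-4,0],[-0.7,-4,0],[-0.7,-4,0]],"grip":[29,29,29,29,29,29,29,29,29,29]}'
python3 -m jog '{"rot":[[0,0,0],[0,0,0],[0,0,0],[0,0,0]],"delta_pos":[[-0.4,-2.5,0],[-0.4,-2.5,0],[0,0,0],[0,0,0]],"grip":[29,29,29,29]}'
python3 - <<'E'
from h import *
c=cap('wrist','w3.png');np.savez('w3.npz',**c)
E
```

```text
time_s: 4.07
tcp_pos: [0.3964, 0.4132, 0.0565]
ee_rot: [[-0.247, -0.969, -0.0], [-0.969, 0.247, -0.0], [0.0, 0.0, -1.0]]
wrist_force: [0.2, 0.2, 0.2]
gripper_width: 0.293
time_s: 4.4
tcp_pos: [0.3957, 0.4086, 0.0566]
ee_rot: [[-0.247, -0.969, -0.0], [-0.969, 0.247, -0.0], [0.0, -0.0, -1.0]]
wrist_force: [0.6, -0.3, -0.6]
gripper_width: 0.29
```

View pics/w3.png

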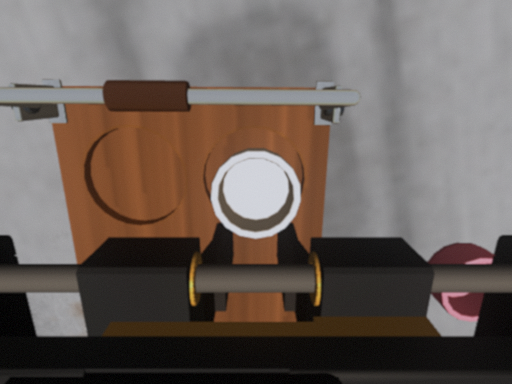

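```bash
python3 - <<'E'
from h import *
c=dict(np.load('w3.npz'))
t=np.array(c['xyz']);print(t)
q=np.array([.387,.3738])
for z in(.041,.05):
  p=onz(c,256,193.5,z);print(z,p.round(4),((q-p[:2])*1e3).round(1),'width mm',1e3*np.linalg.norm(onz(c,300.5,193,z)-onz(c,211,193,z)))
  ring=[proj(c,[q[0]+.0235*np.cos(a),q[1]+.0235*np.sin(a),z]) for a in np.linspace(0,6.28,9)[:-1]];print(np.mean(ring,0))
print(onz(c,254,172.5,.024))
E
```

```text
[0.375838   0.33120739 0.1932647 ]
0.041 [0.387  0.3779 0.041 ] [-0.  -4.1] width mm 46.202728237977865
[254.08154425 185.14256731]
0.05 [0.3864 0.3752 0.05  ] [ 0.6 -1.4] width mm 43.471796171747485
[254.0476104  190.19275124]
[0.38631262 0.37084073 0.024     ]
```

The rim's apparent width (46 mm if z = 41 mm) says the pot has dropped, about 4 mm short of centre. I'll nudge it 3 mm more, back off, and rise.

```bash
python3 -m jog '{"rot":[[0,0,0],[0,0,0],[0,0,0]],"delta_pos":[[-0.3,-1.5,0],[-0.3,-1.5,0],[0,0,0]],"grip":[29,29,29]}'
python3 -m jog '{"rot":[[0,0,0],[0,0,0],[0,0,0],[0,0,0],[0,0,0],[0,0,0],[0,0,0]],"delta_pos":[[2.5,10,0],[5,20,0],[5,20,30],[0,0,35],[10,0,35],[10,0,35],[0,0,0]],"grip":[29,29,29,29,29,29,29]}'
python3 - <<'E'
from h import *
c=cap('wrist','w4.png');np.savez('w4.npz',**c)
E
```

```text
time_s: 4.7
tcp_pos: [0.3951, 0.4056, 0.0566]
ee_rot: [[-0.247, -0.969, -0.0], [-0.969, 0.247, -0.0], [0.0, 0.0, -1.0]]
wrist_force: [-1.1, -0.2, 1.0]
gripper_width: 0.29
time_s: 5.28
tcp_pos: [0.4317, 0.4598, 0.2003]
ee_rot: [[-0.246, -0.969, 0.011], [-0.969, 0.246, 0.012], [-0.015, -0.008, -1.0]]
wrist_force: [-0.3, 0.8, -0.4]
gripper_width: 0.293
```

View pics/w4.png

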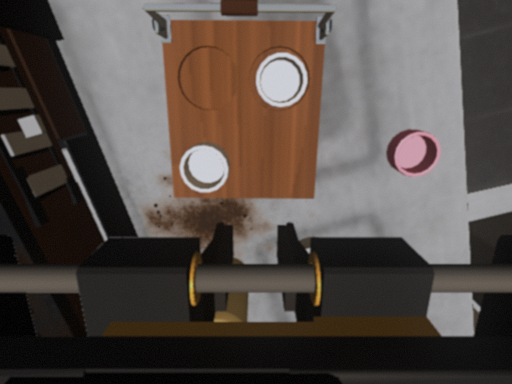

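Pot R stands in the right pocket (rim at (282,80)). Pot L is still at (204,168) and the left pocket is at (207,77).

```bash
python3 - <<'E'
from h import *
c=dict(np.load('w4.npz'));s=r.sense();print(s['tcp_pos'],s['ee_rot'][2])
for n,u,v,z in[('potL',204,168,.05),('pocL',207,77,.024),('potR',282,80,.041)]:print(n,onz(c,u,v,z).round(4))
E
python3 -m jog '{"rot":[[-1.74,-6.78,0],[-1.74,-6.78,0],[-0.87,-3.39,0],[0,0,0],[0,0,0]],"delta_pos":[[16,5,0],[16,5,0],[16,5,0],[0,0,0],[0,0,0]],"grip":[29,29,29,29,29]}'
```

```text
[0.42987576 0.45838647 0.19650374] [-0.00970745 -0.00373454 -0.99994591]
potL [0.4762 0.4355 0.05  ]
pocL [0.4534 0.3562 0.024 ]
potR [0.3863 0.3766 0.041 ]
time_s: 5.75
tcp_pos: [0.4747, 0.4703, 0.1897]
ee_rot: [[-0.247, -0.925, 0.288], [-0.969, 0.235, -0.077], [0.004, -0.298, -0.954]]
wrist_force: [-0.5, 0.3, -0.4]
gripper_width: 0.291
```

```bash
python3 -m jog '{"rot":[[0,0,0],[0,0,0],[0,0,0],[0,0,0],[0,0,0],[0,0,0]],"delta_pos":[[5,3,-30],[0,0,-30],[0,0,-30],[0,0,-25],[0,0,-15],[0,0,0]],"grip":[29,29,29,29,29,29]}'
python3 -m jog '{"rot":[[0,0,0],[0,0,0],[0,0,0],[0,0,0],[0,0,0],[0,0,0],[0,0,0],[0,0,0],[0,0,0],[0,0,0]],"delta_pos":[[-1,-4,0],[-1,-4,0],[-1,-4,0],[-1.2,-4,0],[-1.2,-4,0],[-1.2,-4,0],[-1.2,-4,0],[-1.2,-4,0],[-1.2,-4,0],[0,0,0]],"grip":[29,29,29,29,29,29,29,29,29,29]}'
python3 - <<'E'
from h import *
c=cap('wrist','w5.png');np.savez('w5.npz',**c)
E
```

```text
time_s: 6.25
tcp_pos: [0.4798, 0.4709, 0.0575]
ee_rot: [[-0.25, -0.925, 0.286], [-0.968, 0.236, -0.082], [0.008, -0.298, -0.955]]
wrist_force: [-0.0, -0.7, -0.8]
gripper_width: 0.29
time_s: 7.08
tcp_pos: [0.4701, 0.4365, 0.0615]
ee_rot: [[-0.248, -0.924, 0.291], [-0.969, 0.236, -0.076], [0.002, -0.3, -0.954]]
wrist_force: [0.5, -0.8, 0.3]
gripper_width: 0.286
```

View pics/w5.png

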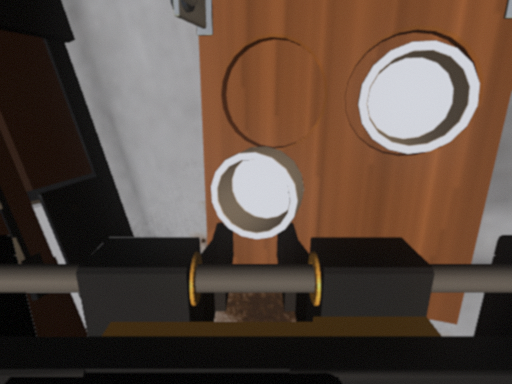

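```bash
python3 - <<'E'
from h import *
c=dict(np.load('w5.npz'))
p=onz(c,255,194,.05);q=onz(c,274,92.5,.024);print(p.round(4),q.round(4),((q-p)*1e3).round(1))
E
```

```text
[0.465 0.404 0.05 ] [0.4505 0.3569 0.024 ] [-14.5 -47.1 -26. ]
```

```bash
python3 -m jog '{"rot":[[0,0,0],[0,0,0],[0,0,0],[0,0,0],[0,0,0],[0,0,0],[0,0,0],[0,0,0],[0,0,0],[0,0,0]],"delta_pos":[[-1.2,-4,0],[-1.2,-4,0],[-1.2,-4,0],[-1.2,-4,0],[-1.2,-4,0],[-1.2,-4,0],[-1.2,-4,0],[-1.2,-4,0],[-1.2,-4,0],[-1.2,-4,0]],"grip":[29,29,29,29,29,29,29,29,29,29]}'
python3 -m jog '{"rot":[[0,0,0],[0,0,0],[0,0,0],[0,0,0]],"delta_pos":[[-0.5,-2.5,0],[-0.5,-2.5,0],[-0.3,-1.5,0],[0,0,0]],"grip":[29,29,29,29]}'
python3 - <<'E'
from h import *
c=cap('wrist','w6.png');np.savez('w6.npz',**c)
E
```

```text
time_s: 7.97
tcp_pos: [0.4582, 0.397, 0.0614]
ee_rot: [[-0.247, -0.924, 0.291], [-0.969, 0.236, -0.075], [0.001, -0.301, -0.954]]
wrist_force: [-0.1, 0.7, 0.1]
gripper_width: 0.289
time_s: 8.3
tcp_pos: [0.4571, 0.3908, 0.0615]
ee_rot: [[-0.247, -0.924, 0.291], [-0.969, 0.236, -0.075], [0.001, -0.301, -0.954]]
wrist_force: [0.5, 0.2, -0.3]
gripper_width: 0.288
```

View pics/w6.png

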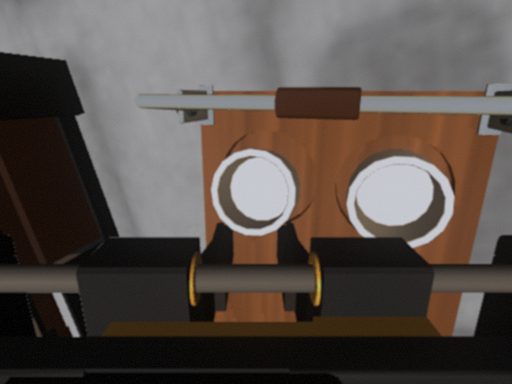

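```bash
python3 - <<'E'
from h import *
for f,l,rr in(('w5',211.5,302,),('w6',211.5,298)):
  c=dict(np.load(f+'.npz'))
  for z in(.041,.05):print(f,z,onz(c,(l+rr)/2,193,z).round(4),1e3*np.linalg.norm(onz(c,l,193,z)-onz(c,rr,193,z)))
E
python3 -m jog '{"rot":[[0,0,0],[0,0,0],[0,0,0]],"delta_pos":[[-0.3,-1.5,0],[-0.3,-1.5,0],[0,0,0]],"grip":[29,29,29]}'
python3 -m jog '{"rot":[[0,0,0],[0,0,0],[0,0,0],[1.74,6.78,0],[1.74,6.78,0],[0.87,3.39,0],[0,0,0],[0,0,0]],"delta_pos":[[2.5,10,0],[5,20,0],[0,10,30],[-5,0,35],[-10,0,35],[-10,0,35],[0,0,0],[0,0,0]],"grip":[29,29,29,29,29,29,29,29]}'
python3 - <<'E'
from h import *
c=cap('wrist','w7.png');np.savez('w7.npz',**c);a=cap('scene');np.savez('s7.npz',**a)
b=cv2.resize(a['frame'][150:270,160:310,::-1],None,fx=3.2,fy=3.2,interpolation=cv2.INTER_CUBIC)[:384]
cv2.imwrite('pics/c7.png',cv2.resize(np.hstack([c['frame'][:,80:400,::-1],b]),None,fx=1,fy=1)[:, :800])
s=r.sense();print(s['tcp_pos'],s['ee_rot'])
E
```

```text
w5 0.041 [0.4674 0.4058 0.041 ] 51.01721147362766
w5 0.05 [0.464  0.4036 0.05  ] 47.9764320623508
w6 0.041 [0.4555 0.3599 0.041 ] 48.95369624691146
w6 0.05 [0.452  0.3577 0.05  ] 46.03448339561842
time_s: 8.6
tcp_pos: [0.4565, 0.3879, 0.0615]
ee_rot: [[-0.247, -0.924, 0.291], [-0.969, 0.235, -0.075], [0.001, -0.301, -0.954]]
wrist_force: [0.6, 0.0, -0.1]
gripper_width: 0.291
time_s: 9.27
tcp_pos: [0.4481, 0.4264, 0.1834]
ee_rot: [[-0.257, -0.964, 0.071], [-0.966, 0.256, -0.02], [0.001, -0.074, -0.997]]
wrist_force: [0.1, -0.4, -1.7]
gripper_width: 0.284
[0.44646723 0.42421546 0.17944599] [[-0.25657509 -0.96423567  0.06647406]
 [-0.96647667  0.25527217 -0.0275493 ]
 [ 0.00959504 -0.0713141  -0.99740776]]
```

View pics/c7.png

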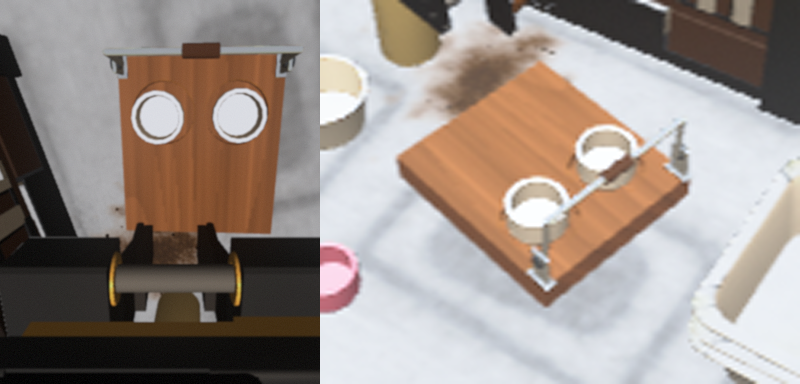

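Both pots look seated in their pockets: wrist rims at (237,117) and (320,115), scene crop rims at (606,149) and (537,202). I'll triangulate rim heights to check.

```bash
python3 - <<'E'
from h import *
w=dict(np.load('w7.npz'));s=dict(np.load('s7.npz'));S=dict(np.load('s1.npz'))
def tri(a,ua,b,ub):
  o1,d1=ray(a,*ua);o2,d2=ray(b,*ub);A=np.c_[d1,-d2];x=np.linalg.lstsq(A,o2-o1,rcond=None)[0]
  p,q=o1+d1*x[0],o2+d2*x[1];return ((p+q)/2).round(4),(np.linalg.norm(p-q)*1e3).round(1)
g=lambda x,y:(160+(x-320)/3.2-.35,150+y/3.2-.35)
print('L',tri(w,(237,117),s,g(606,149)));print('R',tri(w,(320,115),s,g(537,202)))
print('grip',tri(w,(281,50),s,g(615,173)))
for n,q in(('L',(.4530,.3563)),('R',(.3868,.3738))):
  for z in(.041,.05):print(n,z,'wrist',proj(w,[*q,z]).round(1),'scene',((proj(s,[*q,z])-[160,150])*3.2+[320,0]).round(1))
# measured bail axle expectations
th=np.radians(-104.4);ex=np.array([np.cos(th),np.sin(th)]);t=np.array([.429,.399])
for a in(0,.15,.3):
  p=[*(t+ex*(.077+.042*np.sin(.3-a))),.047+.042*np.cos(.3-a)];print(a,np.round(p,4),proj(w,p).round(1),((proj(s,p)-[160,150])*3.2+[320,0]).round(1))
E
```

```text
L (array([0.4576, 0.359 , 0.039 ]), np.float64(0.3))
R (array([0.3868, 0.3753, 0.0407]), np.float64(1.1))
grip (array([0.4086, 0.322 , 0.0846]), np.float64(0.3))
L 0.041 wrist [240.6 112.6] scene [604.7 151.5]
L 0.05 wrist [239.4 113.1] scene [604.7 143.7]
R 0.041 wrist [319.2 112.8] scene [536.9 201.3]
R 0.05 wrist [320.6 113.3] scene [536.4 193.6]
0 [0.4068 0.3124 0.0871] [280.5  34. ] [624.9 176.9]
0.15 [0.4083 0.3183 0.0885] [280.3  43.6] [618.6 170.7]
0.3 [0.4099 0.3244 0.089 ] [280.2  53.4] [612.2 165.2]
```

Rim heights triangulate to 39 and 41 mm, where a seated pot gives 41 mm, so both are seated. The bail grip is at (0.409, 0.322, 0.085). Next I close the fingers, go behind the bail, and push it over.

```bash
python3 -m jog '{"rot":[[1,4,0],[0,0,0],[0,0,0],[0,0,0],[0,0,0],[0,0,0],[0,0,0],[0,0,0],[0,0,0],[0,0,0]],"delta_pos":[[0,0,0],[-11,-31.5,0],[-11,-31.5,0],[-11,-31.5,0],[-11,-31.5,0],[0,0,0],[0,0,0],[0,0,0],[0,0,0],[0,0,0]],"grip":[0,0,0,0,0,0,0,0,0,0]}'
python3 -m jog '{"rot":[[0,0,0],[0,0,0],[0,0,0],[0,0,0],[0,0,0],[0,0,0]],"delta_pos":[[0,0,-20],[0,0,-20],[0,0,-20],[0,0,-20],[0,0,0],[0,0,0]],"grip":[0,0,0,0,0,0]}'
```

```text
time_s: 10.2
tcp_pos: [0.4031, 0.2998, 0.1797]
ee_rot: [[-0.255, -0.967, -0.003], [-0.967, 0.255, -0.009], [0.01, 0.0, -1.0]]
wrist_force: [0.4, -0.0, 0.2]
gripper_width: 0.007
time_s: 10.7
tcp_pos: [0.4028, 0.2991, 0.0993]
ee_rot: [[-0.255, -0.967, -0.004], [-0.967, 0.255, -0.011], [0.012, 0.001, -1.0]]
wrist_force: [0.3, 0.1, 1.1]
gripper_width: 0.005
```

```bash
python3 -m jog '{"rot":[[0,0,0],[0,0,0],[0,0,0],[0,0,0],[0,0,0],[0,0,0],[0,0,0],[0,0,0],[0,0,0],[0,0,0]],"delta_pos":[[1,4,0],[1,4,0],[1,4,0],[1,4,0],[1,4,0],[1,4,0],[1,4,0],[1,4,0],[1,4,0],[1,4,0]],"grip":[0,0,0,0,0,0,0,0,0,0]}'
python3 -m jog '{"rot":[[0,0,0],[0,0,0],[0,0,0],[0,0,0],[0,0,0],[0,0,0]],"delta_pos":[[-0.5,-2,0],[0,0,20],[0,0,10],[3,12,0],[3,12,0],[0,0,0]],"grip":[0,0,0,0,0,0]}'
python3 - <<'E'
from h import *
c=cap('wrist','w8.png');a=cap('scene')
b=cv2.resize(a['frame'][150:270,160:310,::-1],None,fx=3.2,fy=3.2,interpolation=cv2.INTER_CUBIC)[:384]
cv2.imwrite('pics/c8.png',np.hstack([c['frame'][:,80:400,::-1],b])[:, :800])
E
```

```text
time_s: 11.53
tcp_pos: [0.4127, 0.339, 0.0999]
ee_rot: [[-0.256, -0.967, -0.003], [-0.967, 0.256, -0.01], [0.01, 0.001, -1.0]]
wrist_force: [-1.0, -1.6, -1.6]
gripper_width: 0.005
time_s: 12.03
tcp_pos: [0.4195, 0.364, 0.1303]
ee_rot: [[-0.254, -0.967, -0.0], [-0.967, 0.254, -0.006], [0.006, -0.001, -1.0]]
wrist_force: [0.7, 0.2, 0.3]
gripper_width: 0.004
```

View pics/c8.png

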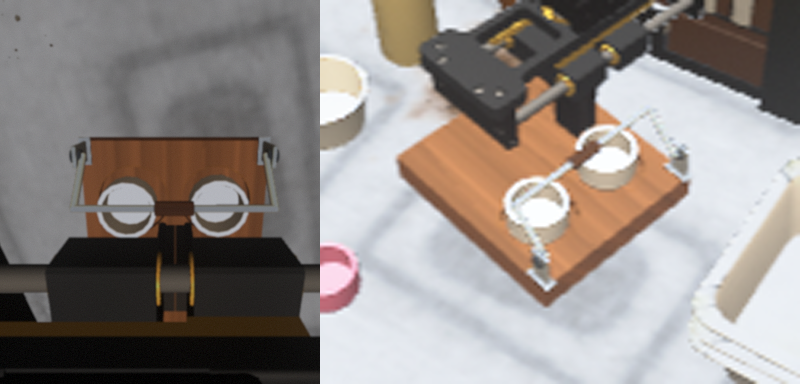

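The bail is leaning about 45° over the pots, with the fingers just above and past the bar (grip at (173,208)). I'll shift 4 mm back and press down.

```bash
python3 -m jog '{"rot":[[0,0,0],[0,0,0],[0,0,0],[0,0,0],[0,0,0],[0,0,0],[0,0,0],[0,0,0]],"delta_pos":[[-1,-4,0],[0,0,-10],[0,0,-8],[0,0,-7],[0,0,-6],[0,0,-6],[0,0,-6],[0,0,0]],"grip":[0,0,0,0,0,0,0,0]}'
python3 -m jog '{"rot":[[0,0,0],[0,0,0],[0,0,0],[0,0,0],[0,0,0]],"delta_pos":[[0,0,-3],[0,0,-3],[0,0,-3],[0,0,0],[0,0,0]],"grip":[0,0,0,0,0]}'
```

```text
time_s: 12.8
tcp_pos: [0.4166, 0.3558, 0.0853]
ee_rot: [[-0.256, -0.967, -0.005], [-0.967, 0.256, -0.012], [0.013, 0.002, -1.0]]
wrist_force: [0.7, -0.3, 0.0]
gripper_width: 0.002
time_s: 13.22
tcp_pos: [0.4173, 0.3569, 0.078]
ee_rot: [[-0.255, -0.967, -0.003], [-0.967, 0.255, -0.009], [0.009, 0.0, -1.0]]
wrist_force: [0.7, -0.4, -0.4]
gripper_width: 0.01
```

```bash
for i in 1 2 3; do python3 -m jog '{"rot":[[0,0,0],[0,0,0]],"delta_pos":[[0,0,-1],[0,0,0]],"grip":[0,0]}' | grep -E 'tcp|force'; done
```

```text
tcp_pos: [0.4175, 0.3571, 0.0773]
wrist_force: [0.8, 0.6, 1.4]
tcp_pos: [0.4176, 0.3572, 0.0769]
wrist_force: [-1.0, -1.4, 5.1]
tcp_pos: [0.4176, 0.3572, 0.0766]
wrist_force: [-1.3, -2.6, 8.6]
```

Force rises firmly at TCP z = 77 mm (tips at 52 mm), which is the bail's lower stop. Now I lift clear and check.

```bash
python3 -m jog '{"rot":[[0,0,0],[0,0,0],[0,0,0],[0,0,0],[0,0,0],[0,0,0],[0,0,0],[0,0,0],[0,0,0]],"delta_pos":[[0,0,8],[0,0,20],[0,0,30],[0,0,30],[-8,30,25],[-8,30,15],[-8,20,0],[0,0,0],[0,0,0]],"grip":[0,0,0,0,0,0,0,0,0]}'
python3 - <<'E'
from h import *
c=cap('wrist','w9.png');a=cap('scene')
b=cv2.resize(a['frame'][150:270,160:310,::-1],None,fx=3.2,fy=3.2,interpolation=cv2.INTER_CUBIC)[:384]
cv2.imwrite('pics/c9.png',np.hstack([c['frame'][:,80:400,::-1],b])[:, :800]);np.savez('w9.npz',**c);np.savez('s9.npz',**a)
E
```

```text
time_s: 14.47
tcp_pos: [0.3927, 0.4376, 0.2031]
ee_rot: [[-0.254, -0.967, -0.003], [-0.967, 0.254, -0.009], [0.009, 0.001, -1.0]]
wrist_force: [0.1, -0.7, 0.2]
gripper_width: 0.001
```

View pics/c9.png

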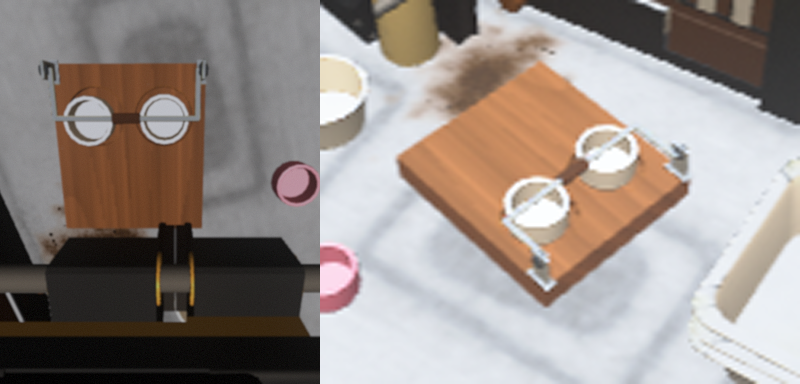

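The bail lies over the middle of both pots, which are flat in their pockets. Grip at wrist (207,118) and scene crop (573,172). One height check, then hand-in.

```bash
python3 - <<'E'
from h import *
w=dict(np.load('w9.npz'));s=dict(np.load('s9.npz'))
o1,d1=ray(w,207,118);o2,d2=ray(s,160+253/3.2-.35,150+172/3.2-.35)
x=np.linalg.lstsq(np.c_[d1,-d2],o2-o1,rcond=None)[0];print(o1+d1*x[0],o2+d2*x[1])
from station import finish_job
print(finish_job())
E
```

```text
[0.41955273 0.36630906 0.04601633] [0.42064755 0.36497777 0.04616903]
the job is handed in; nothing more can be done
None
```

I slid both white pots along the board one at a time, and each dropped into its own pocket. I then folded the wire bail fully down over them and handed the job in at about 14.6 s of the 67 s allowed.

- **Pots seated:** before the bail was folded, the rims measured 39 mm (left) and 41 mm (right) above the work surface; a seated pot should read 41 mm. For the left pot, an earlier estimate from its apparent size while the fingers still touched it was unclear. The rim height measured afterwards and the pictures show it flat.
- **Bail down:** the middle of the grip measured 46 mm high, against 47 mm for fully folded. The push force rose to about 9 N at the stop, and the bail stayed down after I lifted clear.
- **Everything else:** I never went near the pink pot or the shaker. In the pictures the pink pot, tub and bottle look unmoved, but I did not measure them again. I did not check the shaker.

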